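# Fish the sharpener out of the deep pot with sprung tongs

## Robot

A 6-joint arm with a two-finger parallel gripper is mounted at the origin on a cart in front of the work surface, level with it; the furniture and walls round the work are solid. World frame = base frame: x ahead of the robot, y to its left, z up, the work surface at z = 0. Lengths are in mm, angles in rad, forces in N, time in s.
With the tool pointing down it reaches from about 350 to 875 mm from the base axis. Payload 4.2 kg.
Tool frame: the origin (TCP) lies midway between the tips of the shut fingers; the grasp point (between the pads) lies 19 mm behind it; z points along the fingers, y is the line along which they close (so a half turn about z gives the same grasp; the last joint's range is limited). The gripper opens to 85 mm and grips with 20 to 120 N. Pads are 22 mm wide; open, the fingers measure 114 mm over their backs; the gripper's body (76 mm by 85 mm) begins 54 mm behind the grasp point. The pads swing forward as they close: fully open they stand 13 mm farther back than shut.
Start: joints at [-1.047, 0.385, 0.008, 0, -1.194, -0.259], TCP at [163.589, -603.19, 231.312] pointing down, gripper open.
Joint ranges: [-3.14, 3.14], [-1.21, 2.06], [-1.07, 1.41], [-3.16, 2.05], [-2.99, -0.16], [-3.1, 3.1]. Speed limits (rad/s): [2.79, 2.79, 3.14, 3.14, 3.14, 3.14].

## Interface

Orientations are given as a unit quaternion [x, y, z, w].
In Python, from workcell import telemetry, viewer, workorder, spotter gives the robot as it stands.
- The arm moves only by the tool arm_command, never from a script. Its argument "targets" is a list of rows, each an object of numbers: "rx", "ry", "rz": the turn, a rotation vector about the tool's x, y, z in degrees; "dx", "dy", "dz": the shift along the tool's x, y, z in m; "jaw": the finger opening in m, from 0 to 0.0854. In form: [{"rx": .., "ry": .., "rz": .., "dx": .., "dy": .., "dz": .., "jaw": ..}, ...]. A call has exactly 8 rows; each row shifts and turns the commanded pose from where the row before left it, along the tool's axes as they then stand; what a row does not reach is not made up. A row lasts 1/12 s, in which the tool goes at most 41.7 mm and 7.16 degrees, less where a joint would pass 70% of its speed; a pose out of reach is approached as far as the arm can. A call is refused whole if a number of a shift passes 0.0417 or a number of a turn 7.16, either way. A call with a gripper value outside its range is refused whole. The fingers move at their own pace and stop on an object; "newtons" is the grip in N (left out, the last holds). Time passes only in rows, so rows that do not move let the fingers close, or fill a call up. It gives the time, the measured TCP pose, the force, the opening and the grip force at its end, in the units of the state.
- telemetry.observe(): the state, without advancing time (a new reading comes with each control period).
- viewer.read_camera(name): name is "scene" or "top"; returns a dict with "image" (480x640x3 uint8, red, green, blue), "intrinsics" (3x3 intrinsics, pixels), "rvec" (rotation vector, rad) and "tvec" (3), from world to camera coordinates, as OpenCV has them. Camera axes: x right, y down, z forward; pixel columns grow to the right and rows downward; lengths in mm; the calibration is good to about 2 mm. A picture is of the moment at which its call begins. There is no depth.
- workorder.hand_in(): hands the job in; it is judged then, once.
Trained networks look in the newest picture that a camera, given by its name, has taken for a name from the list of things; names that differ only in an ending like _2 or _b are one class to them, and where a whole thing is asked for, a point or a joint stands for the part that bears it (a point fixed in the world has none). Each returns a list of dicts, best first, with "score" (0 to 1); they miss things now and then, are a little off and sometimes report something else, mostly with a low value. They report only what shows in the picture. A call takes as long as a camera call. They do not tell look-alikes from the thing itself.
- spotter.search_frame(camera, name): "location" ([row, column] in pixels, amid what is visible of it).
- spotter.silhouettes(camera, name): "region" (480x640 bool, what is visible of it) and "location" ([row, column] in pixels, amid what is visible of it).
The state is a dict: "time_s": time; "joint_positions": joint angles; "joint_velocities": joint speeds; "tau": joint torques, N m; "ee_pos": TCP position; "orientation": TCP orientation; "force": force on the tool from outside, world axes, zero at the start; "wrist_torque": the same for the moment, N m; "grip_width": opening from 0.0 (shut) to 1.0 (fully open); "gripper_force": force on a finger pad.
Only numpy, scipy, OpenCV 4.12 (cv2) and the standard library are available. Lean on these libraries where they do the work, as an engineer would, in place of code of your own. Each camera call takes 0.05 s, during which the arm holds its last target. There are 200 camera calls.

## Task

The metal pencil sharpener has dropped to the bottom of the tall narrow wooden pot. Take the sprung tongs from their grey stand, reach down into the pot, squeeze them shut on the sharpener, lift it out and set it down (do not drop it) in the blue tray, then put the tongs back upright in their stand. Do not touch the sharpener with the robot's own fingers, and leave the eraser and the tape rolls alone.

Things in the scene. Friction and masses are not known exactly. Their poses are not given: they have to be found in the camera images.
- pot: Tall narrow light-wood pot, fixed. Rectangular pocket, open at the top, 30 mm along its own x by 56 mm along its own y; walls 6 mm, so 42 x 68 mm outside (foot 58 x 84 mm). Rim 106 mm above the origin, pocket floor 6 mm above it (100 mm deep). Origin: centre of its underside, on the table; z up. The sharpener lies flat on the pocket floor, within 3 mm of the middle.
- stand: Grey plastic stand of the tongs, fixed to the table. Rectangular well, open at the top, 26 mm along its own x by 58 mm along its own y; walls 6 mm (38 x 70 mm outside, black foot 54 x 86 mm). Rim 56 mm above the origin, well floor 6 mm above it (50 mm deep). Origin: centre of its underside, on the table; z up.
- tray: Low blue tray, fixed to the table, open at the top: 92 mm along its own x by 108 mm along its own y outside, 18 mm high, walls and floor 4 mm thick. Origin: centre of its underside; z up.
- tongs_grip (a point): Point between the two orange grip pads of the tongs, at the height to take them, 136 mm above the undersides of the jaw tips. Axes: z up along the tongs, y the direction in which the jaws close. At the start the tongs stand upright on their tips in the middle of the stand's well, y along the stand's y within 3 degrees.
- tongs: Sprung tongs, 167 mm tall, 0.12 kg. Two parallel steel jaws, 16 mm wide (x), 5 mm thick (y), each with an orange grip pad outside (24 mm wide, 46 mm tall, its middle 136 mm above the tips); dark centre block, black cap 31 mm above the grip point. Open: 38 mm between the tips, 48 mm over the tips, 52 mm over the pads. Origin: midway between the tips, at their underside; axes as tongs_grip.
- jaw_left (a joint): Travel of one jaw of the tongs, in m: 0 sprung open, 0.013 shut. Both jaws move alike, staying parallel: each mm taken off the width over the pads comes off the gap between the tips. The spring pushes each pad outward with 3.6 N when open, plus 0.6 N for each mm this jaw has moved; squeezing the pads from 52 to about 46 mm holds the tongs firmly enough to carry them with the jaws still open.
- sharpener_center (a point): Centre of the small metal wedge pencil sharpener: 15 mm along its own x, 24 mm along its own y, 13 mm tall (z up), 12 g; this point is 6 mm above its underside. In the pot its y lies along the pot's y within about 9 degrees, so the tongs' jaws close on its 24 mm length.
- sharpener: The same sharpener; origin at the centre of its underside.
- eraser: Bystander: eraser in a blue sleeve, 23 x 56 x 13 mm, lying loose on the table; origin at the centre of its underside.
- black_tape: Bystander: roll of black tape, 58 mm across, 19 mm high, lying loose on the table; origin at the centre of its underside.
- masking_tape: Bystander: roll of cream masking tape, 98 mm across, 24 mm high, lying loose on the table; origin at the centre of its underside.
There are look-alikes about, which are no part of the job. Several things have the shape of the tongs; the one meant has the colours described above.

How it is judged (in metres and radians):
On the way, in this order (a step that is already met when the one before it is completed fails the run):
1. the sharpener is held by the tongs, wholly above the rim of the pot (z of sharpener_center in the frame of pot above 0.115 m and contact force between tongs and sharpener above 0.05 N), for 0.2 s.
2. the sharpener lies at rest in the tray, clear of the tongs (x of sharpener_center in the frame of tray between -0.042 and 0.042 m and y of sharpener_center in the frame of tray between -0.05 and 0.05 m and z of sharpener_center in the frame of tray below 0.022 m and linear speed of sharpener below 0.05 m/s and contact force between tongs and sharpener below 0.02 N), for 0.2 s.
At the end, for the whole second after the job is handed in: The sharpener lies at rest inside the blue tray, and the tongs stand at rest and released in the well of their stand, tips within 15 mm of the stand's underside (that is, down on its floor) and less than 0.25 rad from upright (all of step 2 and x of tongs in the frame of stand between -0.012 and 0.012 m and y of tongs in the frame of stand between -0.012 and 0.012 m and z of tongs in the frame of stand below 0.015 m and angle between tongs's own z axis and vertical below 0.25 rad and linear speed of tongs below 0.05 m/s); the robot touches nothing.
It fails at once if the robot's fingers touch the sharpener (contact force between the fingers and sharpener above 0.3 N).
It fails at once if the sharpener is dropped (it falls freely faster than 0.7 m/s, that is from more than about 25 mm) (linear speed of sharpener above 0.7 m/s and contact force between tongs and sharpener below 0.02 N).
It fails at once if the eraser is moved by more than 20 mm (distance of eraser from where it was at the start of the episode above 0.02 m).
It fails at once if the black tape is moved by more than 20 mm (distance of black_tape from where it was at the start of the episode above 0.02 m).
It fails at once if the masking tape is moved by more than 20 mm (distance of masking_tape from where it was at the start of the episode above 0.02 m).
It also fails if it takes over 54 s, if anything falls off the work surface, if the arm or the gripper's body presses on something with over 40 N, if the wrist force passes 120 N, or if a joint passes its speed limit or range.

## Working session

There is one attempt and no reset: what is moved stays moved. The work goes in short steps, Python scripts to look and compute and a tool call to move; the robot and the scene stay as the last step left them, time stands still between calls to the robot, and variables do not carry over. Pictures are saved under pics/ and viewed, at most 11 in all, crops included, and the job is handed in when it is done.

Besides the shell and the picture viewer there is one more tool, called in YAML: its name, and indented under it one key for each argument. arm_command: Moves the arm, as the interface text tells. Its arguments: {"type":"object","properties":{"targets":{"type":"array"},"newtons":{"type":"number"}},"required":["targets"]}

```bash
mkdir -p pics; ls
python3 - <<'E'
from workcell import telemetry, viewer
import cv2
s=telemetry.observe(); print(s)
for n in ("scene","top"):
    c=viewer.read_camera(n); cv2.imwrite(f"pics/{n}0.png",c["image"][:,:,::-1]); print(c["intrinsics"],c["rvec"],c["tvec"])
E
```

```text
pics
{'time_s': 0.0, 'joint_positions': array([-1.04740798e+00,  3.85558311e-01,  6.58115570e-03, -4.98808366e-04,
       -1.19398464e+00, -2.58589265e-01]), 'joint_velocities': array([ 0.00064016,  0.0005673 ,  0.00062784, -0.00145275, -0.00085693,
       -0.00037415]), 'tau': array([ 1.70735329e-03, -3.92288733e+01,  1.88400882e+01,  4.18613702e+00,
       -4.66529615e-03,  9.03288793e-06]), 'ee_pos': array([ 163.42295634, -602.63471004,  230.20306902]), 'orientation': array([-1.31921763e-01,  9.91259513e-01,  1.08936327e-03, -1.98318856e-04]), 'force': array([-0.35898367, -0.09279765,  0.29586666]), 'wrist_torque': array([ 0.00677419, -0.026837  ,  0.00195002]), 'gripper_force': 0.0, 'grip_width': 1.0004048578645366}
[[573.21127597   0.         325.41329658]
 [  0.         573.21127597 236.25136273]
 [  0.           0.           1.        ]] [ 0.66541637 -2.44325947  1.33484172] [458.87315976 227.71957972 731.68790485]
[[436.54956498   0.         310.88335141]
 [  0.         436.54956498 237.34207496]
 [  0.           0.           1.        ]] [ 2.15580582 -2.14119102  0.18880333] [-10.25286745 572.99759173 864.11314144]
```

View pics/scene0.png

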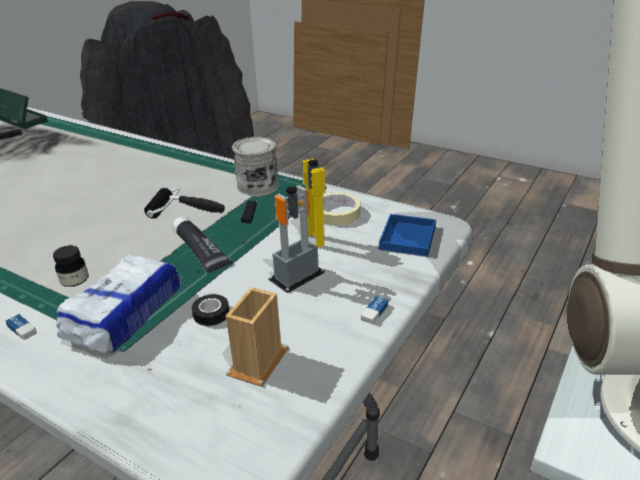

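View pics/top0.png

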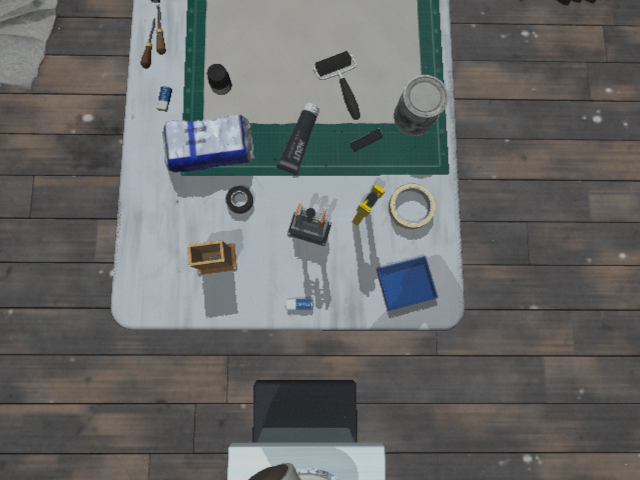

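Tongs candidates: the orange-pad, black-cap tongs in the grey stand (scene ~(295,225), top ~(310,215)), and the yellow look-alike (scene ~(315,200), top ~(370,200)). I choose the orange one. There are also two erasers, at scene (375,307) and (20,325). Next I fit the poses from the silhouettes and check the choice in a crop.

```bash
cat > h.py <<'E'
import numpy as np, cv2
from scipy.optimize import minimize
from workcell import telemetry, viewer, spotter
def box(x,y,z0,z1,cx=0,cy=0): return np.array([[cx+a*x/2,cy+b*y/2,z] for a in(-1,1) for b in(-1,1) for z in(z0,z1)],float)
M={"pot":[box(58,84,0,6),box(42,68,0,106)],"stand":[box(54,86,0,6),box(38,70,0,56)],"tray":[box(92,108,0,18)],
 "tongs":[box(16,5,0,160,0,21.5),box(16,5,0,160,0,-21.5),box(24,2,113,159,0,25),box(24,2,113,159,0,-25),box(16,20,150,167)]}
def proj(c,P): return cv2.projectPoints(np.asarray(P,float).reshape(-1,1,3),c["rvec"],c["tvec"],c["intrinsics"],None)[0].reshape(-1,2)
def place(P,p,z=0):
    a=p[2];R=np.array([[np.cos(a),-np.sin(a),0],[np.sin(a),np.cos(a),0],[0,0,1]]);return P@R.T+[p[0],p[1],z]
def render(c,name,p,z=0):
    m=np.zeros((480*4,640*4),np.uint8)
    for b in M[name]: cv2.fillConvexPoly(m,cv2.convexHull(((proj(c,place(b,p,z))+.5)*64-8).astype(np.int32)),255,shift=4)
    return cv2.resize(m,(640,480),interpolation=cv2.INTER_AREA)/255.
def fit(cams,masks,name,p0,ign=None,z=0):
    def cost(q):
        t=0
        for n in masks:
            d=np.abs(render(cams[n],name,[q[0],q[1],q[2]/100],z)-masks[n])
            if ign and n in ign: d=d*~ign[n]
            t+=d.sum()/masks[n].sum()
        return t
    r=min((minimize(cost,[p0[0],p0[1],100*a],method="Nelder-Mead",options=dict(initial_simplex=[[p0[0],p0[1],100*a],[p0[0]+12,p0[1],100*a],[p0[0],p0[1]+12,100*a],[p0[0],p0[1],100*a+15]])) for a in p0[2]),key=lambda r:r.fun)
    return r.x[0],r.x[1],r.x[2]/100,r.fun
def ray(c,px,z):
    R=cv2.Rodrigues(np.array(c["rvec"]))[0];o=-R.T@np.array(c["tvec"])
    d=R.T@np.linalg.inv(c["intrinsics"])@[px[0],px[1],1];return o+d*(z-o[2])/d[2]
E
python3 - <<'E'
from h import *
import pickle
C={n:viewer.read_camera(n) for n in("scene","top")}
S={}
for n in C:
    for k in("pot","stand","tray","tongs","sharpener","eraser","black_tape","masking_tape"):
        S[n,k]=[(r["score"],r["location"],r["region"]) for r in spotter.silhouettes(n,k)]
        print(n,k,[(round(float(s),2),np.round(l).tolist(),int(g.sum())) for s,l,g in S[n,k]])
        if n=="top":
            for s,l,g in S[n,k][:2]: print("   world z=0",ray(C[n],(l[1],l[0]),0).round())
pickle.dump((C,S),open("d.pkl","wb"))
a=cv2.resize(C["scene"]["image"][140:300,230:350,::-1],None,fx=3.3,fy=3.3,interpolation=2)
b=cv2.resize(C["top"]["image"][180:260,270:400,::-1],None,fx=3,fy=3,interpolation=2)
o=np.zeros((a.shape[0],a.shape[1]+b.shape[1],3),np.uint8);o[:,:a.shape[1]]=a;o[:b.shape[0],a.shape[1]:]=b
cv2.imwrite("pics/crop1.png",o)
E
```

```text
scene pot [(0.73, [338.0, 254.0], 4236)]
scene stand [(0.93, [267.0, 298.0], 1817)]
scene tray [(0.56, [236.0, 406.0], 1851), (0.15, [310.0, 376.0], 434)]
scene tongs [(0.74, [211.0, 289.0], 1501), (0.62, [196.0, 315.0], 1378), (0.48, [223.0, 281.0], 641)]
scene sharpener []
scene eraser [(0.68, [312.0, 374.0], 450), (0.32, [340.0, 253.0], 4329)]
scene black_tape [(0.61, [309.0, 208.0], 937)]
scene masking_tape [(0.85, [205.0, 341.0], 932)]
top pot [(0.84, [256.0, 211.0], 1347)]
   world z=0 [537. 208.   0.]
top stand [(0.74, [229.0, 312.0], 721), (0.28, [284.0, 407.0], 2286)]
   world z=0 [599.  -9.   0.]
   world z=0 [ 480. -216.    0.]
top tray [(0.95, [283.0, 409.0], 2156)]
   world z=0 [ 483. -220.    0.]
top tongs [(0.8, [203.0, 367.0], 504), (0.62, [215.0, 307.0], 367)]
   world z=0 [ 658. -131.    0.]
   world z=0 [630.   1.   0.]
top sharpener [(0.55, [260.0, 216.0], 39)]
   world z=0 [530. 198.   0.]
top eraser [(0.78, [306.0, 300.0], 280), (0.45, [214.0, 308.0], 387)]
   world z=0 [433.  16.   0.]
   world z=0 [632.  -0.   0.]
top black_tape [(0.6, [201.0, 233.0], 495)]
   world z=0 [661. 165.   0.]
top masking_tape [(0.65, [193.0, 418.0], 858)]
   world z=0 [ 683. -246.    0.]
```

View pics/crop1.png

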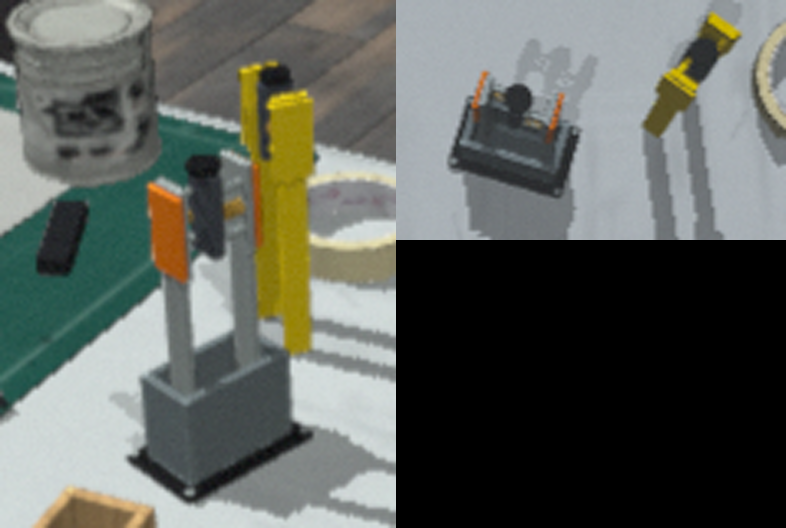

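The crop confirms the choice: orange pads and black cap in the grey stand. The yellow tongs are a separate thing behind it. Next, the pose fits.

Run:
```python
from h import *
import pickle
C,S=pickle.load(open("d.pkl","rb"))
t={"scene":S["scene","tongs"][0][2],"top":S["top","tongs"][1][2]}
for k,p0 in dict(pot=(550,195,(-.3,0,.3)),stand=(605,-5,(-.4,-.2,0.2)),tray=(480,-216,(-.2,0.2,.5)),tongs=(605,-5,(-.4,-.2,.2))).items():
    ms={n:(t[n] if k=="tongs" else S[n,k][0][2]) for n in C}
    ig={n:cv2.dilate(t[n].astype(np.uint8),np.ones((3,3)))>0 for n in C} if k=="stand" else None
    if k=="tongs": ig={n:cv2.dilate(S[n,"stand"][0][2].astype(np.uint8),np.ones((3,3)))>0 for n in C}
    z=6 if k=="tongs" else 0
    print(k,"both",np.round(fit(C,ms,k,p0,ig,z),3))
    for n in C: print("   ",n,np.round(fit(C,{n:ms[n]},k,p0,ig,z),3))
```

```text
pot both [5.31275e+02 1.97435e+02 1.51000e-01 1.43000e-01]
    scene [5.31879e+02 1.95382e+02 1.82000e-01 5.30000e-02]
    top [5.31355e+02 1.98317e+02 1.38000e-01 6.80000e-02]
stand both [ 5.98479e+02 -3.09300e+00 -2.81000e-01  1.32000e-01]
    scene [ 5.97893e+02 -4.48100e+00 -2.75000e-01  3.30000e-02]
    top [ 5.99412e+02 -1.82900e+00 -2.96000e-01  6.50000e-02]
tray both [ 4.81392e+02 -2.12049e+02  2.62000e-01  1.17000e-01]
    scene [ 4.80686e+02 -2.11951e+02  2.64000e-01  4.50000e-02]
    top [ 4.81865e+02 -2.11386e+02  2.67000e-01  6.60000e-02]
tongs both [ 5.96309e+02 -1.51600e+00 -2.58000e-01  4.43000e-01]
    scene [ 5.96555e+02 -2.17600e+00 -2.22000e-01  2.01000e-01]
    top [ 5.96582e+02 -6.02000e-01 -4.05000e-01  2.02000e-01]
```

arm_command:
  targets:
    - {"dx":-0.0288,"dy":0.0233}
    - {"dx":-0.0288,"dy":0.0233}
    - {"dx":-0.0288,"dy":0.0233}
    - {"dx":-0.0288,"dy":0.0233}
    - {"dx":-0.0288,"dy":0.0233}
    - {"dx":-0.0288,"dy":0.0233}
    - {"dx":-0.0288,"dy":0.0233}
    - {"dx":-0.0288,"dy":0.0233}

```text
validation failed for argument at $.ta...
```

arm_command:
  targets:
    - {"dx":-0.0288,"dy":0.0233}
    - {"dx":-0.0288,"dy":0.0233}
    - {"dx":-0.0288,"dy":0.0233}
    - {"dx":-0.0288,"dy":0.0233}
    - {"dx":-0.0288,"dy":0.0233}
    - {"dx":-0.0288,"dy":0.0233}
    - {"dx":-0.0288,"dy":0.0233}
    - {"dx":-0.0288,"dy":0.0233}

```text
validation failed for argument at $.ta...
```

arm_command:
  targets:
    - {"dx":-0.0288,"dy":0.0233}
    - {"dx":-0.0288,"dy":0.0233}
    - {"dx":-0.0288,"dy":0.0233}
    - {"dx":-0.0288,"dy":0.0233}
    - {"rz":7}
    - {"rz":7}
    - {"rz":7}
    - {"rz":7}

```text
validation failed for argument at $.ta...
```

```bash
cat >> h.py <<'E'
from scipy.spatial.transform import Rotation as Ro
def togo(x,y,z,yaw):
    s=telemetry.observe();R=Ro.from_quat(s["orientation"]).as_matrix()
    a=np.arctan2(R[1,1],R[0,1]); d=np.degrees(a-(yaw+np.pi/2)); d=(d+90)%180-90
    print("t",round(s["time_s"],2),"pos",s["ee_pos"].round(1),"yawY",round(np.degrees(a),2),"tilt(toolz)",R[:,2].round(4),"F",s["force"].round(2),"gw",round(s["grip_width"],3),"gf",round(s["gripper_force"],1),"j",s["joint_positions"].round(2))
    print("togo tool mm",(R.T@(np.array([x,y,z])-s["ee_pos"])).round(1),"rz deg",round(d,2))
E
python3 -c "
from h import *
togo(597.5,-2.5,123,-.28)"
```

```text
t 1.0 pos [ 163.6 -603.2  231.4] yawY 105.17 tilt(toolz) [ 1.e-04 -0.e+00 -1.e+00] F [ 0.87 -0.03 -0.21] gw 0.998 gf 0.0 j [-1.05  0.38  0.01 -0.   -1.19 -0.26]
togo tool mm [-576.   466.2  108.3] rz deg 31.21
```

arm_command:
  targets:
    - {"rx":0,"ry":0,"rz":0,"dx":-0.0288,"dy":0.0233,"dz":0,"jaw":0.085}
    - {"rx":0,"ry":0,"rz":0,"dx":-0.0288,"dy":0.0233,"dz":0,"jaw":0.085}
    - {"rx":0,"ry":0,"rz":0,"dx":-0.0288,"dy":0.0233,"dz":0,"jaw":0.085}
    - {"rx":0,"ry":0,"rz":0,"dx":-0.0288,"dy":0.0233,"dz":0,"jaw":0.085}
    - {"rx":0,"ry":0,"rz":0,"dx":-0.0288,"dy":0.0233,"dz":0,"jaw":0.085}
    - {"rx":0,"ry":0,"rz":0,"dx":-0.0288,"dy":0.0233,"dz":0,"jaw":0.085}
    - {"rx":0,"ry":0,"rz":0,"dx":-0.0288,"dy":0.0233,"dz":0,"jaw":0.085}
    - {"rx":0,"ry":0,"rz":0,"dx":-0.0288,"dy":0.0233,"dz":0,"jaw":0.085}

```text
time_s: 1.67
ee_pos: [337.9, -361.5, 231.6]
orientation: [-0.132, 0.991, -0.0, 0.0]
force: [0.5, -1.6, -0.7]
grip_width: 0.996
gripper_force: 0.0
```

arm_command:
  targets:
    - {"rx":0,"ry":0,"rz":0,"dx":-0.0288,"dy":0.0233,"dz":0,"jaw":0.085}
    - {"rx":0,"ry":0,"rz":0,"dx":-0.0288,"dy":0.0233,"dz":0,"jaw":0.085}
    - {"rx":0,"ry":0,"rz":0,"dx":-0.0288,"dy":0.0233,"dz":0,"jaw":0.085}
    - {"rx":0,"ry":0,"rz":0,"dx":-0.0288,"dy":0.0233,"dz":0,"jaw":0.085}
    - {"rx":0,"ry":0,"rz":0,"dx":-0.0288,"dy":0.0233,"dz":0,"jaw":0.085}
    - {"rx":0,"ry":0,"rz":0,"dx":-0.0288,"dy":0.0233,"dz":0,"jaw":0.085}
    - {"rx":0,"ry":0,"rz":0,"dx":-0.0288,"dy":0.0233,"dz":0,"jaw":0.085}
    - {"rx":0,"ry":0,"rz":0,"dx":-0.0288,"dy":0.0233,"dz":0,"jaw":0.085}

```text
time_s: 2.33
ee_pos: [511.6, -121.0, 231.7]
orientation: [-0.132, 0.991, -0.0, 0.0]
force: [0.9, -0.9, -0.0]
grip_width: 0.996
gripper_force: 0.0
```

arm_command:
  targets:
    - {"rx":0,"ry":0,"rz":0,"dx":-0.0288,"dy":0.0233,"dz":0,"jaw":0.085}
    - {"rx":0,"ry":0,"rz":0,"dx":-0.0288,"dy":0.0233,"dz":0,"jaw":0.085}
    - {"rx":0,"ry":0,"rz":0,"dx":-0.0288,"dy":0.0233,"dz":0,"jaw":0.085}
    - {"rx":0,"ry":0,"rz":0,"dx":-0.0288,"dy":0.0233,"dz":0,"jaw":0.085}
    - {"rx":0,"ry":0,"rz":7,"dx":0,"dy":0,"dz":0,"jaw":0.085}
    - {"rx":0,"ry":0,"rz":7,"dx":0,"dy":0,"dz":0,"jaw":0.085}
    - {"rx":0,"ry":0,"rz":7,"dx":0,"dy":0,"dz":0,"jaw":0.085}
    - {"rx":0,"ry":0,"rz":7,"dx":0,"dy":0,"dz":0,"jaw":0.085}

```text
time_s: 3.0
ee_pos: [597.7, -2.3, 231.1]
orientation: [0.114, 0.993, -0.0, -0.0]
force: [-0.4, -0.8, -0.0]
grip_width: 0.998
gripper_force: 0.0
```

```bash
python3 -c "
from h import *
togo(597.5,-2.5,123,-.28)"
```

```text
t 3.0 pos [597.7  -2.3 231.1] yawY 76.86 tilt(toolz) [-3.e-04 -1.e-04 -1.e+00] F [-0.39 -0.79 -0.04] gw 0.998 gf 0.0 j [ 0.27  0.34 -0.06  0.   -1.17 -2.07]
togo tool mm [ 1.000e-01 -3.000e-01  1.081e+02] rz deg 2.91
```

arm_command:
  targets:
    - {"rx":0,"ry":0,"rz":2.9,"dx":0,"dy":0,"dz":0.012,"jaw":0.085}
    - {"rx":0,"ry":0,"rz":0,"dx":0,"dy":0,"dz":0.02,"jaw":0.085}
    - {"rx":0,"ry":0,"rz":0,"dx":0,"dy":0,"dz":0.02,"jaw":0.085}
    - {"rx":0,"ry":0,"rz":0,"dx":0,"dy":0,"dz":0.02,"jaw":0.085}
    - {"rx":0,"ry":0,"rz":0,"dx":0,"dy":0,"dz":0.02,"jaw":0.085}
    - {"rx":0,"ry":0,"rz":0,"dx":0,"dy":0,"dz":0.02,"jaw":0.085}
    - {"rx":0,"ry":0,"rz":0,"dx":0,"dy":0,"dz":0,"jaw":0.06}
    - {"rx":0,"ry":0,"rz":0,"dx":0,"dy":0,"dz":0,"jaw":0.06}
  newtons: 25

```text
time_s: 3.67
ee_pos: [597.2, -2.9, 118.7]
orientation: [0.137, 0.991, -0.001, -0.001]
force: [0.2, 0.6, -0.1]
grip_width: 0.739
gripper_force: 0.0
```

arm_command:
  targets:
    - {"rx":0,"ry":0,"rz":0,"dx":0,"dy":0,"dz":0,"jaw":0.046}
    - {"rx":0,"ry":0,"rz":0,"dx":0,"dy":0,"dz":0,"jaw":0.046}
    - {"rx":0,"ry":0,"rz":0,"dx":0,"dy":0,"dz":0,"jaw":0.046}
    - {"rx":0,"ry":0,"rz":0,"dx":0,"dy":0,"dz":0,"jaw":0.046}
    - {"rx":0,"ry":0,"rz":0,"dx":0,"dy":0,"dz":0,"jaw":0.046}
    - {"rx":0,"ry":0,"rz":0,"dx":0,"dy":0,"dz":0,"jaw":0.046}
    - {"rx":0,"ry":0,"rz":0,"dx":0,"dy":0,"dz":0,"jaw":0.046}
    - {"rx":0,"ry":0,"rz":0,"dx":0,"dy":0,"dz":0,"jaw":0.046}

```text
time_s: 4.33
ee_pos: [598.9, -2.5, 121.3]
orientation: [0.136, 0.991, 0.0, 0.002]
force: [-0.6, -0.1, 7.0]
grip_width: 0.539
gripper_force: 5.6
```

Run:
```python
from h import *
togo(597.5,-2.5,123,-.28)
a=viewer.read_camera("scene")["image"][120:320,210:370,::-1]
cv2.imwrite("pics/crop2.png",cv2.resize(a,None,fx=2.8,fy=2.8,interpolation=2))
```

```text
t 4.33 pos [598.9  -2.5 121.3] yawY 74.31 tilt(toolz) [ 3.9e-03  2.0e-04 -1.0e+00] F [-0.56 -0.12  6.95] gw 0.539 gf 5.6 j [ 0.27  0.44 -0.21  0.   -0.92 -2.11]
togo tool mm [ 1.3 -0.3 -1.7] rz deg 0.35
```

View pics/crop2.png

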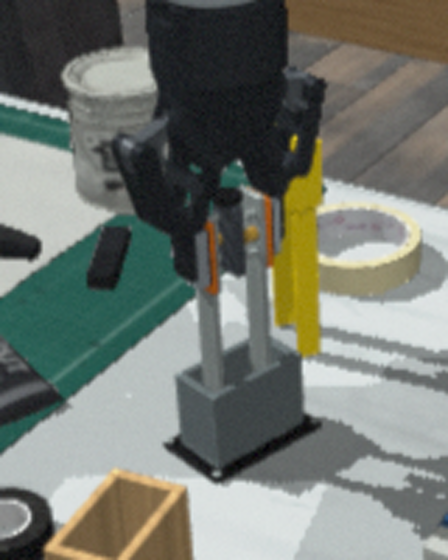

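The gripper holds the orange pads symmetrically, and the tips are still in the well (crop ~(235,400)). Lift and carry to the pot.

arm_command:
  targets:
    - {"rx":0,"ry":0,"rz":0,"dx":0,"dy":0,"dz":-0.008,"jaw":0.046}
    - {"rx":0,"ry":0,"rz":0,"dx":0,"dy":0,"dz":-0.012,"jaw":0.046}
    - {"rx":0,"ry":0,"rz":0,"dx":0,"dy":0,"dz":-0.02,"jaw":0.046}
    - {"rx":0,"ry":0,"rz":0,"dx":0,"dy":0,"dz":-0.02,"jaw":0.046}
    - {"rx":0,"ry":0,"rz":0,"dx":0,"dy":0,"dz":-0.02,"jaw":0.046}
    - {"rx":0,"ry":0,"rz":0,"dx":0,"dy":0,"dz":-0.02,"jaw":0.046}
    - {"rx":0,"ry":0,"rz":0,"dx":0,"dy":0,"dz":-0.02,"jaw":0.046}
    - {"rx":0,"ry":0,"rz":0,"dx":0,"dy":0,"dz":-0.012,"jaw":0.046}

```text
time_s: 5.05
ee_pos: [597.6, -2.7, 253.5]
orientation: [0.137, 0.991, 0.0, 0.001]
force: [-0.3, 0.6, -1.5]
grip_width: 0.539
gripper_force: 5.3
```

arm_command:
  targets:
    - {"rx":0,"ry":0,"rz":0,"dx":0.0149,"dy":0.0217,"dz":0,"jaw":0.046}
    - {"rx":0,"ry":0,"rz":0,"dx":0.0149,"dy":0.0217,"dz":0,"jaw":0.046}
    - {"rx":0,"ry":0,"rz":0,"dx":0.0149,"dy":0.0217,"dz":0,"jaw":0.046}
    - {"rx":0,"ry":0,"rz":0,"dx":0.0149,"dy":0.0217,"dz":0,"jaw":0.046}
    - {"rx":0,"ry":0,"rz":0,"dx":0.0149,"dy":0.0217,"dz":0,"jaw":0.046}
    - {"rx":0,"ry":0,"rz":0,"dx":0.0149,"dy":0.0217,"dz":0,"jaw":0.046}
    - {"rx":0,"ry":0,"rz":0,"dx":0.0149,"dy":0.0217,"dz":0,"jaw":0.046}
    - {"rx":0,"ry":0,"rz":0,"dx":0.0149,"dy":0.0217,"dz":0,"jaw":0.046}

```text
time_s: 5.72
ee_pos: [528.5, 197.6, 251.0]
orientation: [0.137, 0.991, -0.0, -0.001]
force: [-0.2, 0.5, -0.8]
grip_width: 0.541
gripper_force: 5.3
```

arm_command:
  targets:
    - {"rx":0,"ry":0,"rz":-6.25,"dx":0,"dy":0,"dz":0,"jaw":0.046}
    - {"rx":0,"ry":0,"rz":-6.25,"dx":0,"dy":0,"dz":0,"jaw":0.046}
    - {"rx":0,"ry":0,"rz":-6.25,"dx":0,"dy":0,"dz":0,"jaw":0.046}
    - {"rx":0,"ry":0,"rz":-6.25,"dx":0,"dy":0,"dz":0,"jaw":0.046}
    - {"rx":0,"ry":0,"rz":0,"dx":0,"dy":0,"dz":0,"jaw":0.046}
    - {"rx":0,"ry":0,"rz":0,"dx":0,"dy":0,"dz":0,"jaw":0.046}
    - {"rx":0,"ry":0,"rz":0,"dx":0,"dy":0,"dz":0,"jaw":0.046}
    - {"rx":0,"ry":0,"rz":0,"dx":0,"dy":0,"dz":0,"jaw":0.046}

```text
time_s: 6.38
ee_pos: [529.7, 196.6, 251.2]
orientation: [-0.08, 0.997, -0.0, -0.0]
force: [-0.2, -0.4, -1.3]
grip_width: 0.543
gripper_force: 5.3
```

Run:
```python
from h import *
import pickle
togo(531.3,197,119,.155)
D={n:viewer.read_camera(n) for n in("scene","top")}
pickle.dump(D,open("d2.pkl","wb"))
a=D["scene"]["image"][180:400,170:330,::-1]; b=D["top"]["image"][190:310,150:280,::-1]
a=cv2.resize(a,None,fx=2.7,fy=2.7,interpolation=2);b=cv2.resize(b,None,fx=2.8,fy=2.8,interpolation=2)
o=np.zeros((a.shape[0],a.shape[1]+b.shape[1],3),np.uint8);o[:,:a.shape[1]]=a;o[:b.shape[0],a.shape[1]:]=b
cv2.imwrite("pics/crop3.png",o)
```

```text
t 6.38 pos [529.7 196.6 251.2] yawY 99.17 tilt(toolz) [-5.e-04 -1.e-04 -1.e+00] F [-0.23 -0.36 -1.33] gw 0.543 gf 5.3 j [ 0.64  0.27 -0.11 -0.   -1.19 -2.05]
togo tool mm [ -1.7   0.2 132.2] rz deg 0.29
```

View pics/crop3.png

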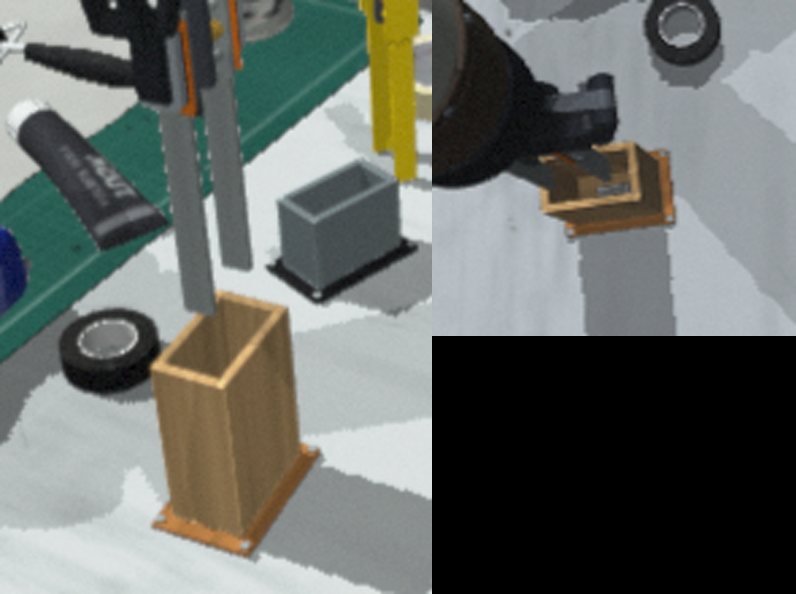

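The tongs hang upright over the pot, with the tips at scene ~(245,294) and ~(258,279). The stand is empty, and a bit of the sharpener shows in the pot at top ~(216,258). I'll check the tip pose by projection and measure the sharpener.

Run:
```python
from h import *
import pickle
D=pickle.load(open("d2.pkl","rb"));C,S=pickle.load(open("d.pkl","rb"))
p=[529.7,196.6,np.radians(9.17)];z=136
for nm,y in(("+y",18.5),("-y",-18.5)):
    print(nm,proj(D["scene"],place(box(16,5,0,0,0,y),p,z))[::2].round(1).tolist())
g=S["top","sharpener"][0][2]
r,c=np.nonzero(g);print("sh rows",r.min(),r.max(),"cols",c.min(),c.max())
print("sh vis centre z19",ray(C["top"],(c.mean(),r.mean()),19).round(1))
P=[531.3,197.3,.153]
print("pocket floor",proj(C["top"],place(box(30,56,6,6),P))[::2].round(1).tolist())
print("rim in",proj(C["top"],place(box(30,56,106,106),P))[::2].round(1).tolist())
print("rim out",proj(C["top"],place(box(42,68,106,106),P))[::2].round(1).tolist())
print("sharp top",proj(C["top"],place(box(15,24,19,19),P))[::2].round(1).tolist())
a=cv2.resize(C["top"]["image"][230:285,180:245,::-1],None,fx=9,fy=9,interpolation=cv2.INTER_NEAREST)
cv2.imwrite("pics/crop4.png",a)
```

```text
+y [[249.8, 295.3], [248.0, 297.5], [239.0, 292.6], [237.1, 294.8]]
-y [[263.0, 279.2], [261.3, 281.3], [252.4, 276.7], [250.7, 278.8]]
sh rows 255 259 cols 209 220
sh vis centre z19 [532.2 197.1  19. ]
pocket floor [[229.4, 263.6], [203.3, 267.4], [227.8, 249.9], [201.8, 253.6]]
rim in [[220.8, 258.6], [191.6, 262.8], [219.0, 243.3], [190.0, 247.4]]
rim out [[224.3, 261.2], [188.8, 266.4], [221.8, 239.8], [186.5, 244.8]]
sharp top [[220.5, 260.6], [209.1, 262.2], [219.6, 253.6], [208.4, 255.3]]
```

View pics/crop4.png

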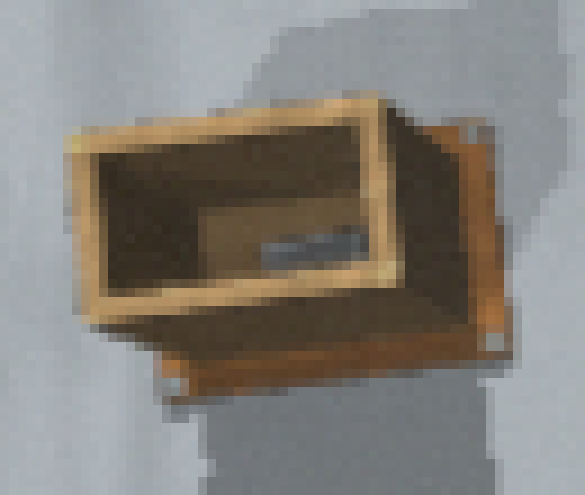

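Tip projections match the observed ones within 1 px, so the tongs are centred on the TCP with tips at z ≈ 136. The sharpener is ~3 mm towards -x and ~0.7 mm towards -y from the pocket middle, which suits the current xy. Descend in two stages.

arm_command:
  targets:
    - {"rx":0,"ry":0,"rz":-0.3,"dx":0,"dy":0,"dz":0.01,"jaw":0.046}
    - {"rx":0,"ry":0,"rz":0,"dx":0,"dy":0,"dz":0.015,"jaw":0.046}
    - {"rx":0,"ry":0,"rz":0,"dx":0,"dy":0,"dz":0.015,"jaw":0.046}
    - {"rx":0,"ry":0,"rz":0,"dx":0,"dy":0,"dz":0.015,"jaw":0.046}
    - {"rx":0,"ry":0,"rz":0,"dx":0,"dy":0,"dz":0.015,"jaw":0.046}
    - {"rx":0,"ry":0,"rz":0,"dx":0,"dy":0,"dz":0.015,"jaw":0.046}
    - {"rx":0,"ry":0,"rz":0,"dx":0,"dy":0,"dz":0.015,"jaw":0.046}
    - {"rx":0,"ry":0,"rz":0,"dx":0,"dy":0,"dz":0.01,"jaw":0.046}

```text
time_s: 7.15
ee_pos: [528.9, 196.2, 139.0]
orientation: [-0.083, 0.997, -0.001, -0.001]
force: [-0.3, -0.4, -1.0]
grip_width: 0.539
gripper_force: 5.3
```

arm_command:
  targets:
    - {"rx":0,"ry":0,"rz":0,"dx":0,"dy":0,"dz":0.0,"jaw":0.046}
    - {"rx":0,"ry":0,"rz":0,"dx":0,"dy":0,"dz":0.003,"jaw":0.046}
    - {"rx":0,"ry":0,"rz":0,"dx":0,"dy":0,"dz":0.003,"jaw":0.046}
    - {"rx":0,"ry":0,"rz":0,"dx":0,"dy":0,"dz":0.003,"jaw":0.046}
    - {"rx":0,"ry":0,"rz":0,"dx":0,"dy":0,"dz":0.002,"jaw":0.046}
    - {"rx":0,"ry":0,"rz":0,"dx":0,"dy":0,"dz":0,"jaw":0.046}
    - {"rx":0,"ry":0,"rz":0,"dx":0,"dy":0,"dz":0,"jaw":0.046}
    - {"rx":0,"ry":0,"rz":0,"dx":0,"dy":0,"dz":0,"jaw":0.046}

```text
time_s: 7.82
ee_pos: [530.0, 196.8, 130.7]
orientation: [-0.083, 0.997, 0.0, 0.0]
force: [-0.1, -0.5, -1.1]
grip_width: 0.54
gripper_force: 5.3
```

No contact. The tips are now ~15 mm above the table, straddling the sharpener. Go down 7.5 mm more.

arm_command:
  targets:
    - {"rx":0,"ry":0,"rz":0,"dx":0,"dy":0,"dz":0.0025,"jaw":0.046}
    - {"rx":0,"ry":0,"rz":0,"dx":0,"dy":0,"dz":0.0025,"jaw":0.046}
    - {"rx":0,"ry":0,"rz":0,"dx":0,"dy":0,"dz":0.0025,"jaw":0.046}
    - {"rx":0,"ry":0,"rz":0,"dx":0,"dy":0,"dz":0,"jaw":0.046}
    - {"rx":0,"ry":0,"rz":0,"dx":0,"dy":0,"dz":0,"jaw":0.046}
    - {"rx":0,"ry":0,"rz":0,"dx":0,"dy":0,"dz":0,"jaw":0.046}
    - {"rx":0,"ry":0,"rz":0,"dx":0,"dy":0,"dz":0,"jaw":0.046}
    - {"rx":0,"ry":0,"rz":0,"dx":0,"dy":0,"dz":0,"jaw":0.046}

```text
time_s: 8.48
ee_pos: [530.0, 196.8, 122.9]
orientation: [-0.083, 0.997, 0.0, 0.0]
force: [-1.0, -1.0, -1.1]
grip_width: 0.541
gripper_force: 5.3
```

arm_command:
  targets:
    - {"rx":0,"ry":0,"rz":0,"dx":0,"dy":0,"dz":-0.001,"jaw":0.042}
    - {"rx":0,"ry":0,"rz":0,"dx":0,"dy":0,"dz":0,"jaw":0.038}
    - {"rx":0,"ry":0,"rz":0,"dx":0,"dy":0,"dz":0,"jaw":0.034}
    - {"rx":0,"ry":0,"rz":0,"dx":0,"dy":0,"dz":0,"jaw":0.03}
    - {"rx":0,"ry":0,"rz":0,"dx":0,"dy":0,"dz":0,"jaw":0.03}
    - {"rx":0,"ry":0,"rz":0,"dx":0,"dy":0,"dz":0,"jaw":0.03}
    - {"rx":0,"ry":0,"rz":0,"dx":0,"dy":0,"dz":0,"jaw":0.03}
    - {"rx":0,"ry":0,"rz":0,"dx":0,"dy":0,"dz":0,"jaw":0.03}

```text
time_s: 9.15
ee_pos: [530.2, 196.9, 124.3]
orientation: [-0.084, 0.997, 0.0, 0.0]
force: [-0.3, -1.1, 2.8]
grip_width: 0.426
gripper_force: 25.0
```

The tongs stopped on something at ~36 mm with 25 N. Lift.

arm_command:
  targets:
    - {"rx":0,"ry":0,"rz":0,"dx":0,"dy":0,"dz":-0.004,"jaw":0.03}
    - {"rx":0,"ry":0,"rz":0,"dx":0,"dy":0,"dz":-0.008,"jaw":0.03}
    - {"rx":0,"ry":0,"rz":0,"dx":0,"dy":0,"dz":-0.014,"jaw":0.03}
    - {"rx":0,"ry":0,"rz":0,"dx":0,"dy":0,"dz":-0.018,"jaw":0.03}
    - {"rx":0,"ry":0,"rz":0,"dx":0,"dy":0,"dz":-0.02,"jaw":0.03}
    - {"rx":0,"ry":0,"rz":0,"dx":0,"dy":0,"dz":-0.02,"jaw":0.03}
    - {"rx":0,"ry":0,"rz":0,"dx":0,"dy":0,"dz":-0.02,"jaw":0.03}
    - {"rx":0,"ry":0,"rz":0,"dx":0,"dy":0,"dz":-0.02,"jaw":0.03}

```text
time_s: 9.82
ee_pos: [529.4, 196.5, 248.8]
orientation: [-0.083, 0.997, 0.0, -0.0]
force: [0.2, 0.6, -1.3]
grip_width: 0.425
gripper_force: 25.3
```

arm_command:
  targets:
    - {"rx":0,"ry":0,"rz":0,"dx":0,"dy":0,"dz":-0.012,"jaw":0.03}
    - {"rx":0,"ry":0,"rz":0,"dx":0,"dy":0,"dz":-0.006,"jaw":0.03}
    - {"rx":0,"ry":0,"rz":0,"dx":0,"dy":0,"dz":0,"jaw":0.03}
    - {"rx":0,"ry":0,"rz":0,"dx":0,"dy":0,"dz":0,"jaw":0.03}
    - {"rx":0,"ry":0,"rz":0,"dx":0,"dy":0,"dz":0,"jaw":0.03}
    - {"rx":0,"ry":0,"rz":0,"dx":0,"dy":0,"dz":0,"jaw":0.03}
    - {"rx":0,"ry":0,"rz":0,"dx":0,"dy":0,"dz":0,"jaw":0.03}
    - {"rx":0,"ry":0,"rz":0,"dx":0,"dy":0,"dz":0,"jaw":0.03}

```text
time_s: 10.48
ee_pos: [529.7, 196.6, 265.1]
orientation: [-0.083, 0.997, -0.0, -0.001]
force: [0.2, -0.9, -1.9]
grip_width: 0.423
gripper_force: 25.3
```

Run:
```python
from h import *
import pickle
togo(481.3,-211.8,220,.265)
D={n:viewer.read_camera(n) for n in("scene","top")}
pickle.dump(D,open("d3.pkl","wb"))
a=D["scene"]["image"][170:400,170:330,::-1]
cv2.imwrite("pics/crop5.png",cv2.resize(a,None,fx=2.5,fy=2.5,interpolation=2))
```

```text
t 10.48 pos [529.7 196.6 265.1] yawY 99.57 tilt(toolz) [-1.2e-03 -8.0e-04 -1.0e+00] F [ 0.17 -0.92 -1.88] gw 0.423 gf 25.3 j [ 0.64  0.26 -0.09 -0.   -1.22 -2.05]
togo tool mm [ 115.6 -394.6   45.5] rz deg -5.61
```

View pics/crop5.png

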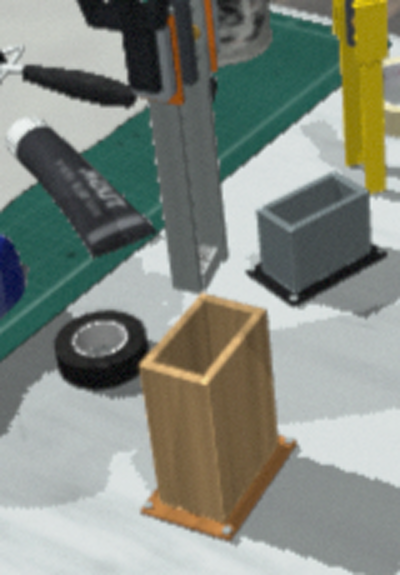

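The sharpener is in the jaws (bright patch at crop (208,255)), clear of the rim. Carry it to the tray.

arm_command:
  targets:
    - {"rx":0,"ry":0,"rz":0,"dx":0.0036,"dy":-0.0123,"dz":0,"jaw":0.03}
    - {"rx":0,"ry":0,"rz":0,"dx":0.0072,"dy":-0.0247,"dz":0,"jaw":0.03}
    - {"rx":0,"ry":0,"rz":0,"dx":0.0072,"dy":-0.0247,"dz":0,"jaw":0.03}
    - {"rx":0,"ry":0,"rz":0,"dx":0.0072,"dy":-0.0247,"dz":0,"jaw":0.03}
    - {"rx":0,"ry":0,"rz":0,"dx":0.0072,"dy":-0.0247,"dz":0,"jaw":0.03}
    - {"rx":0,"ry":0,"rz":0,"dx":0.0072,"dy":-0.0247,"dz":0,"jaw":0.03}
    - {"rx":0,"ry":0,"rz":0,"dx":0.0072,"dy":-0.0247,"dz":0,"jaw":0.03}
    - {"rx":0,"ry":0,"rz":0,"dx":0.0072,"dy":-0.0247,"dz":0,"jaw":0.03}

```text
time_s: 11.25
ee_pos: [506.8, 3.4, 266.0]
orientation: [-0.083, 0.997, -0.0, 0.0]
force: [0.4, -0.2, -1.4]
grip_width: 0.426
gripper_force: 25.3
```

arm_command:
  targets:
    - {"rx":0,"ry":0,"rz":0,"dx":0.0072,"dy":-0.0247,"dz":0,"jaw":0.03}
    - {"rx":0,"ry":0,"rz":0,"dx":0.0072,"dy":-0.0247,"dz":0,"jaw":0.03}
    - {"rx":0,"ry":0,"rz":0,"dx":0.0072,"dy":-0.0247,"dz":0,"jaw":0.03}
    - {"rx":0,"ry":0,"rz":0,"dx":0.0072,"dy":-0.0247,"dz":0,"jaw":0.03}
    - {"rx":0,"ry":0,"rz":0,"dx":0.0072,"dy":-0.0247,"dz":0,"jaw":0.03}
    - {"rx":0,"ry":0,"rz":0,"dx":0.0072,"dy":-0.0247,"dz":0,"jaw":0.03}
    - {"rx":0,"ry":0,"rz":0,"dx":0.0072,"dy":-0.0247,"dz":0,"jaw":0.03}
    - {"rx":0,"ry":0,"rz":0,"dx":0.0072,"dy":-0.0247,"dz":0,"jaw":0.03}

```text
time_s: 11.92
ee_pos: [482.7, -200.9, 266.0]
orientation: [-0.083, 0.997, -0.0, 0.0]
force: [0.2, 0.2, -0.4]
grip_width: 0.424
gripper_force: 25.3
```

arm_command:
  targets:
    - {"rx":0,"ry":0,"rz":0,"dx":0.0036,"dy":-0.0123,"dz":0,"jaw":0.03}
    - {"rx":0,"ry":0,"rz":0,"dx":0,"dy":0,"dz":0.01,"jaw":0.03}
    - {"rx":0,"ry":0,"rz":0,"dx":0,"dy":0,"dz":0.02,"jaw":0.03}
    - {"rx":0,"ry":0,"rz":0,"dx":0,"dy":0,"dz":0.02,"jaw":0.03}
    - {"rx":0,"ry":0,"rz":0,"dx":0,"dy":0,"dz":0.02,"jaw":0.03}
    - {"rx":0,"ry":0,"rz":0,"dx":0,"dy":0,"dz":0.02,"jaw":0.03}
    - {"rx":0,"ry":0,"rz":0,"dx":0,"dy":0,"dz":0.01,"jaw":0.03}
    - {"rx":0,"ry":0,"rz":0,"dx":0,"dy":0,"dz":0,"jaw":0.03}

```text
time_s: 12.58
ee_pos: [480.0, -211.4, 163.1]
orientation: [-0.083, 0.997, 0.001, -0.003]
force: [-1.2, 0.2, -1.4]
grip_width: 0.425
gripper_force: 25.4
```

Run:
```python
from h import *
togo(481.3,-211.8,123,.265)
D={n:viewer.read_camera(n) for n in("scene","top")}
a=D["scene"]["image"][130:290,330:480,::-1]
cv2.imwrite("pics/crop6.png",cv2.resize(a,None,fx=3.3,fy=3.3,interpolation=2))
```

```text
t 12.58 pos [ 480.  -211.4  163.1] yawY 99.57 tilt(toolz) [-0.0058  0.0013 -1.    ] F [-1.23  0.18 -1.39] gw 0.425 gf 25.4 j [-0.11  0.28 -0.33 -0.   -0.96 -1.3 ]
togo tool mm [-1.4 -0.7 40.1] rz deg -5.62
```

View pics/crop6.png

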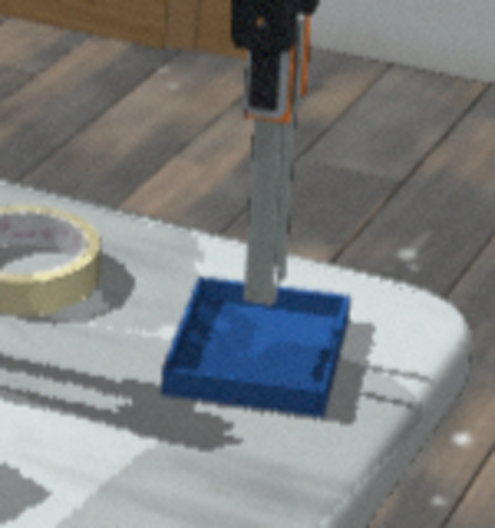

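The tongs hang over the middle of the tray, tips at crop (262,300). Lower slowly.

arm_command:
  targets:
    - {"rx":0,"ry":0,"rz":0,"dx":0,"dy":0,"dz":0.008,"jaw":0.03}
    - {"rx":0,"ry":0,"rz":0,"dx":0,"dy":0,"dz":0.01,"jaw":0.03}
    - {"rx":0,"ry":0,"rz":0,"dx":0,"dy":0,"dz":0.01,"jaw":0.03}
    - {"rx":0,"ry":0,"rz":0,"dx":0,"dy":0,"dz":0.006,"jaw":0.03}
    - {"rx":0,"ry":0,"rz":0,"dx":0,"dy":0,"dz":0.003,"jaw":0.03}
    - {"rx":0,"ry":0,"rz":0,"dx":0,"dy":0,"dz":0,"jaw":0.03}
    - {"rx":0,"ry":0,"rz":0,"dx":0,"dy":0,"dz":0,"jaw":0.03}
    - {"rx":0,"ry":0,"rz":0,"dx":0,"dy":0,"dz":0,"jaw":0.03}

```text
time_s: 13.35
ee_pos: [482.3, -212.1, 129.1]
orientation: [-0.084, 0.997, -0.0, 0.0]
force: [0.1, 0.7, -1.7]
grip_width: 0.426
gripper_force: 25.3
```

arm_command:
  targets:
    - {"rx":0,"ry":0,"rz":0,"dx":0,"dy":0,"dz":0.002,"jaw":0.03}
    - {"rx":0,"ry":0,"rz":0,"dx":0,"dy":0,"dz":0.002,"jaw":0.03}
    - {"rx":0,"ry":0,"rz":0,"dx":0,"dy":0,"dz":0.002,"jaw":0.03}
    - {"rx":0,"ry":0,"rz":0,"dx":0,"dy":0,"dz":0,"jaw":0.03}
    - {"rx":0,"ry":0,"rz":0,"dx":0,"dy":0,"dz":0,"jaw":0.03}
    - {"rx":0,"ry":0,"rz":0,"dx":0,"dy":0,"dz":0,"jaw":0.03}
    - {"rx":0,"ry":0,"rz":0,"dx":0,"dy":0,"dz":0,"jaw":0.03}
    - {"rx":0,"ry":0,"rz":0,"dx":0,"dy":0,"dz":0,"jaw":0.03}

```text
time_s: 14.02
ee_pos: [482.0, -212.0, 122.9]
orientation: [-0.083, 0.997, -0.0, 0.0]
force: [-0.0, -0.1, -1.6]
grip_width: 0.422
gripper_force: 25.3
```

Open slowly to the carrying width.

arm_command:
  targets:
    - {"rx":0,"ry":0,"rz":0,"dx":0,"dy":0,"dz":0,"jaw":0.038}
    - {"rx":0,"ry":0,"rz":0,"dx":0,"dy":0,"dz":0,"jaw":0.041}
    - {"rx":0,"ry":0,"rz":0,"dx":0,"dy":0,"dz":0,"jaw":0.044}
    - {"rx":0,"ry":0,"rz":0,"dx":0,"dy":0,"dz":0,"jaw":0.046}
    - {"rx":0,"ry":0,"rz":0,"dx":0,"dy":0,"dz":0,"jaw":0.046}
    - {"rx":0,"ry":0,"rz":0,"dx":0,"dy":0,"dz":0,"jaw":0.046}
    - {"rx":0,"ry":0,"rz":0,"dx":0,"dy":0,"dz":0,"jaw":0.046}
    - {"rx":0,"ry":0,"rz":0,"dx":0,"dy":0,"dz":0,"jaw":0.046}

```text
time_s: 14.68
ee_pos: [482.0, -212.0, 122.8]
orientation: [-0.083, 0.997, 0.0, -0.0]
force: [0.4, -0.5, -0.4]
grip_width: 0.541
gripper_force: 5.3
```

arm_command:
  targets:
    - {"rx":0,"ry":0,"rz":0,"dx":0,"dy":0,"dz":-0.002,"jaw":0.046}
    - {"rx":0,"ry":0,"rz":0,"dx":0,"dy":0,"dz":-0.003,"jaw":0.046}
    - {"rx":0,"ry":0,"rz":0,"dx":0,"dy":0,"dz":-0.005,"jaw":0.046}
    - {"rx":0,"ry":0,"rz":0,"dx":0,"dy":0,"dz":-0.01,"jaw":0.046}
    - {"rx":0,"ry":0,"rz":0,"dx":0,"dy":0,"dz":-0.01,"jaw":0.046}
    - {"rx":0,"ry":0,"rz":0,"dx":0,"dy":0,"dz":-0.02,"jaw":0.046}
    - {"rx":0,"ry":0,"rz":0,"dx":0,"dy":0,"dz":-0.02,"jaw":0.046}
    - {"rx":0,"ry":0,"rz":0,"dx":0,"dy":0,"dz":-0.02,"jaw":0.046}

```text
time_s: 15.35
ee_pos: [482.1, -212.1, 214.9]
orientation: [-0.083, 0.997, -0.0, 0.001]
force: [-0.1, -0.4, -1.2]
grip_width: 0.54
gripper_force: 5.3
```

Run:
```python
from h import *
togo(598,-2.8,123,-.28)
D={n:viewer.read_camera(n) for n in("scene","top")}
a=cv2.resize(D["scene"]["image"][130:290,330:480,::-1],None,fx=2.6,fy=2.6,interpolation=2)
b=cv2.resize(D["top"]["image"][240:330,360:460,::-1],None,fx=3.8,fy=3.8,interpolation=2)
o=np.zeros((a.shape[0],a.shape[1]+b.shape[1],3),np.uint8);o[:,:a.shape[1]]=a;o[:b.shape[0],a.shape[1]:]=b
cv2.imwrite("pics/crop7.png",o)
```

```text
t 15.35 pos [ 482.1 -212.1  214.9] yawY 99.58 tilt(toolz) [ 1.1e-03 -3.0e-04 -1.0e+00] F [-0.12 -0.44 -1.22] gw 0.54 gf 5.3 j [-0.11  0.23 -0.26  0.   -1.08 -1.3 ]
togo tool mm [-149.1  187.1   92. ] rz deg 25.62
```

View pics/crop7.png

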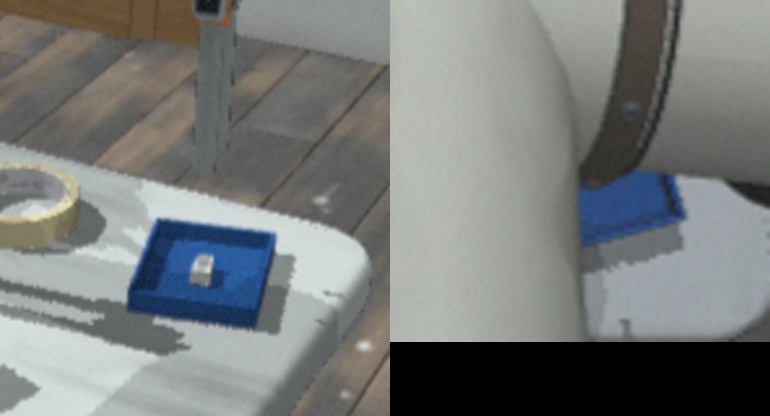

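The sharpener sits upright in the middle of the tray (crop (202,268)), and the tongs are clear. I return by a detour, since the yellow look-alike stands near the straight path.

arm_command:
  targets:
    - {"rx":0,"ry":0,"rz":0,"dx":-0.0044,"dy":0.0258,"dz":-0.005,"jaw":0.046}
    - {"rx":0,"ry":0,"rz":0,"dx":-0.0044,"dy":0.0258,"dz":-0.005,"jaw":0.046}
    - {"rx":0,"ry":0,"rz":0,"dx":-0.0044,"dy":0.0258,"dz":-0.005,"jaw":0.046}
    - {"rx":0,"ry":0,"rz":0,"dx":-0.0044,"dy":0.0258,"dz":-0.005,"jaw":0.046}
    - {"rx":0,"ry":0,"rz":0,"dx":-0.0044,"dy":0.0258,"dz":-0.005,"jaw":0.046}
    - {"rx":0,"ry":0,"rz":0,"dx":-0.0044,"dy":0.0258,"dz":0,"jaw":0.046}
    - {"rx":0,"ry":0,"rz":0,"dx":-0.0044,"dy":0.0258,"dz":0,"jaw":0.046}
    - {"rx":0,"ry":0,"rz":0,"dx":-0.0044,"dy":0.0258,"dz":0,"jaw":0.046}

```text
time_s: 16.12
ee_pos: [481.8, -1.4, 237.8]
orientation: [-0.083, 0.997, 0.0, -0.0]
force: [0.7, 0.2, -1.4]
grip_width: 0.535
gripper_force: 5.3
```

arm_command:
  targets:
    - {"rx":0,"ry":0,"rz":6.4,"dx":0,"dy":0,"dz":0,"jaw":0.046}
    - {"rx":0,"ry":0,"rz":6.4,"dx":0,"dy":0,"dz":0,"jaw":0.046}
    - {"rx":0,"ry":0,"rz":6.4,"dx":0,"dy":0,"dz":0,"jaw":0.046}
    - {"rx":0,"ry":0,"rz":6.4,"dx":0,"dy":0,"dz":0,"jaw":0.046}
    - {"rx":0,"ry":0,"rz":0,"dx":-0.0279,"dy":0.008,"dz":0,"jaw":0.046}
    - {"rx":0,"ry":0,"rz":0,"dx":-0.0279,"dy":0.008,"dz":0,"jaw":0.046}
    - {"rx":0,"ry":0,"rz":0,"dx":-0.0279,"dy":0.008,"dz":0,"jaw":0.046}
    - {"rx":0,"ry":0,"rz":0,"dx":-0.0279,"dy":0.008,"dz":0,"jaw":0.046}

```text
time_s: 16.78
ee_pos: [599.3, -2.7, 237.6]
orientation: [0.139, 0.99, 0.0, -0.0]
force: [0.3, 0.0, -0.7]
grip_width: 0.534
gripper_force: 5.3
```

arm_command:
  targets:
    - {"rx":0,"ry":0,"rz":0,"dx":0,"dy":0,"dz":0,"jaw":0.046}
    - {"rx":0,"ry":0,"rz":0,"dx":0,"dy":0,"dz":0,"jaw":0.046}
    - {"rx":0,"ry":0,"rz":0,"dx":0,"dy":0,"dz":0,"jaw":0.046}
    - {"rx":0,"ry":0,"rz":0,"dx":0,"dy":0,"dz":0,"jaw":0.046}
    - {"rx":0,"ry":0,"rz":0,"dx":0,"dy":0,"dz":0,"jaw":0.046}
    - {"rx":0,"ry":0,"rz":0,"dx":0,"dy":0,"dz":0,"jaw":0.046}
    - {"rx":0,"ry":0,"rz":0,"dx":0,"dy":0,"dz":0,"jaw":0.046}
    - {"rx":0,"ry":0,"rz":0,"dx":0,"dy":0,"dz":0,"jaw":0.046}

```text
time_s: 17.45
ee_pos: [598.2, -2.7, 238.2]
orientation: [0.139, 0.99, 0.0, 0.0]
force: [0.5, 0.6, -2.0]
grip_width: 0.541
gripper_force: 5.3
```

Run:
```python
from h import *
togo(598.2,-2.8,123,-.28)
s=telemetry.observe();D=viewer.read_camera("scene")
a=D["image"][130:310,220:360,::-1].copy()
a=cv2.resize(a,None,fx=3.2,fy=3.2,interpolation=2)
p=[s["ee_pos"][0],s["ee_pos"][1],-.28]
for y in(18.5,-18.5):
    for q in proj(D,place(box(16,5,0,0,0,y),p,s["ee_pos"][2]-116)): cv2.circle(a,tuple(int(v) for v in (q-[220,130]+.5)*3.2),2,(0,0,255),-1)
cv2.imwrite("pics/crop8.png",a)
```

```text
t 17.45 pos [598.2  -2.7 238.2] yawY 73.98 tilt(toolz) [ 6.e-04  2.e-04 -1.e+00] F [ 0.53  0.63 -1.97] gw 0.541 gf 5.3 j [ 0.27  0.33 -0.05 -0.   -1.19 -2.12]
togo tool mm [  0.   -0.2 115.2] rz deg 0.02
```

View pics/crop8.png

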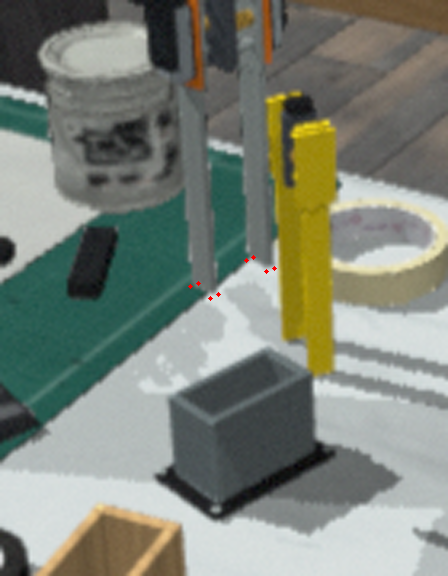

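Dots and tips agree within ~2 px. Lower into the well.

arm_command:
  targets:
    - {"rx":0,"ry":0,"rz":0,"dx":0,"dy":0,"dz":0.01,"jaw":0.046}
    - {"rx":0,"ry":0,"rz":0,"dx":0,"dy":0,"dz":0.018,"jaw":0.046}
    - {"rx":0,"ry":0,"rz":0,"dx":0,"dy":0,"dz":0.018,"jaw":0.046}
    - {"rx":0,"ry":0,"rz":0,"dx":0,"dy":0,"dz":0.014,"jaw":0.046}
    - {"rx":0,"ry":0,"rz":0,"dx":0,"dy":0,"dz":0.01,"jaw":0.046}
    - {"rx":0,"ry":0,"rz":0,"dx":0,"dy":0,"dz":0.01,"jaw":0.046}
    - {"rx":0,"ry":0,"rz":0,"dx":0,"dy":0,"dz":0.01,"jaw":0.046}
    - {"rx":0,"ry":0,"rz":0,"dx":0,"dy":0,"dz":0.01,"jaw":0.046}

```text
time_s: 18.17
ee_pos: [598.8, -2.7, 137.2]
orientation: [0.139, 0.99, 0.0, 0.0]
force: [0.1, 0.5, -0.7]
grip_width: 0.541
gripper_force: 5.3
```

arm_command:
  targets:
    - {"rx":0,"ry":0,"rz":0,"dx":0,"dy":0,"dz":0.006,"jaw":0.046}
    - {"rx":0,"ry":0,"rz":0,"dx":0,"dy":0,"dz":0.004,"jaw":0.046}
    - {"rx":0,"ry":0,"rz":0,"dx":0,"dy":0,"dz":0.003,"jaw":0.046}
    - {"rx":0,"ry":0,"rz":0,"dx":0,"dy":0,"dz":0.002,"jaw":0.046}
    - {"rx":0,"ry":0,"rz":0,"dx":0,"dy":0,"dz":0,"jaw":0.046}
    - {"rx":0,"ry":0,"rz":0,"dx":0,"dy":0,"dz":0,"jaw":0.046}
    - {"rx":0,"ry":0,"rz":0,"dx":0,"dy":0,"dz":0,"jaw":0.046}
    - {"rx":0,"ry":0,"rz":0,"dx":0,"dy":0,"dz":0,"jaw":0.046}

```text
time_s: 18.83
ee_pos: [598.7, -2.7, 123.3]
orientation: [0.139, 0.99, 0.0, 0.0]
force: [-0.3, -0.8, -1.9]
grip_width: 0.538
gripper_force: 5.3
```

Creep down until contact.

arm_command:
  targets:
    - {"rx":0,"ry":0,"rz":0,"dx":0,"dy":0,"dz":0.001,"jaw":0.046}
    - {"rx":0,"ry":0,"rz":0,"dx":0,"dy":0,"dz":0.001,"jaw":0.046}
    - {"rx":0,"ry":0,"rz":0,"dx":0,"dy":0,"dz":0.0005,"jaw":0.046}
    - {"rx":0,"ry":0,"rz":0,"dx":0,"dy":0,"dz":0,"jaw":0.046}
    - {"rx":0,"ry":0,"rz":0,"dx":0,"dy":0,"dz":0,"jaw":0.046}
    - {"rx":0,"ry":0,"rz":0,"dx":0,"dy":0,"dz":0,"jaw":0.046}
    - {"rx":0,"ry":0,"rz":0,"dx":0,"dy":0,"dz":0,"jaw":0.046}
    - {"rx":0,"ry":0,"rz":0,"dx":0,"dy":0,"dz":0,"jaw":0.046}

```text
time_s: 19.5
ee_pos: [599.1, -2.8, 121.2]
orientation: [0.139, 0.99, 0.0, 0.001]
force: [-0.7, -0.5, 6.1]
grip_width: 0.537
gripper_force: 5.5
```

On the floor (force rose to +6 N). Release gently, then retreat straight up.

arm_command:
  targets:
    - {"rx":0,"ry":0,"rz":0,"dx":0,"dy":0,"dz":0,"jaw":0.048}
    - {"rx":0,"ry":0,"rz":0,"dx":0,"dy":0,"dz":0,"jaw":0.05}
    - {"rx":0,"ry":0,"rz":0,"dx":0,"dy":0,"dz":0,"jaw":0.052}
    - {"rx":0,"ry":0,"rz":0,"dx":0,"dy":0,"dz":0,"jaw":0.056}
    - {"rx":0,"ry":0,"rz":0,"dx":0,"dy":0,"dz":0,"jaw":0.065}
    - {"rx":0,"ry":0,"rz":0,"dx":0,"dy":0,"dz":0,"jaw":0.075}
    - {"rx":0,"ry":0,"rz":0,"dx":0,"dy":0,"dz":0,"jaw":0.085}
    - {"rx":0,"ry":0,"rz":0,"dx":0,"dy":0,"dz":0,"jaw":0.085}

```text
time_s: 20.17
ee_pos: [598.3, -2.8, 120.1]
orientation: [0.139, 0.99, -0.0, -0.0]
force: [0.5, -0.8, 0.2]
grip_width: 0.993
gripper_force: 0.0
```

arm_command:
  targets:
    - {"rx":0,"ry":0,"rz":0,"dx":0,"dy":0,"dz":0,"jaw":0.085}
    - {"rx":0,"ry":0,"rz":0,"dx":0,"dy":0,"dz":0,"jaw":0.085}
    - {"rx":0,"ry":0,"rz":0,"dx":0,"dy":0,"dz":-0.01,"jaw":0.085}
    - {"rx":0,"ry":0,"rz":0,"dx":0,"dy":0,"dz":-0.02,"jaw":0.085}
    - {"rx":0,"ry":0,"rz":0,"dx":0,"dy":0,"dz":-0.02,"jaw":0.085}
    - {"rx":0,"ry":0,"rz":0,"dx":0,"dy":0,"dz":-0.02,"jaw":0.085}
    - {"rx":0,"ry":0,"rz":0,"dx":0,"dy":0,"dz":-0.03,"jaw":0.085}
    - {"rx":0,"ry":0,"rz":0,"dx":0,"dy":0,"dz":-0.03,"jaw":0.085}

```text
time_s: 20.83
ee_pos: [598.0, -2.9, 251.9]
orientation: [0.139, 0.99, -0.0, -0.0]
force: [1.2, 0.3, 0.1]
grip_width: 0.992
gripper_force: 0.0
```

arm_command:
  targets:
    - {"rx":0,"ry":0,"rz":0,"dx":0,"dy":0,"dz":-0.02,"jaw":0.085}
    - {"rx":0,"ry":0,"rz":0,"dx":0,"dy":0,"dz":-0.01,"jaw":0.085}
    - {"rx":0,"ry":0,"rz":0,"dx":0,"dy":0,"dz":0,"jaw":0.085}
    - {"rx":0,"ry":0,"rz":0,"dx":0,"dy":0,"dz":0,"jaw":0.085}
    - {"rx":0,"ry":0,"rz":0,"dx":0,"dy":0,"dz":0,"jaw":0.085}
    - {"rx":0,"ry":0,"rz":0,"dx":0,"dy":0,"dz":0,"jaw":0.085}
    - {"rx":0,"ry":0,"rz":0,"dx":0,"dy":0,"dz":0,"jaw":0.085}
    - {"rx":0,"ry":0,"rz":0,"dx":0,"dy":0,"dz":0,"jaw":0.085}

```text
time_s: 21.5
ee_pos: [598.2, -2.8, 279.1]
orientation: [0.139, 0.99, -0.0, -0.001]
force: [0.2, -0.9, 0.4]
grip_width: 0.992
gripper_force: 0.0
```

Run:
```python
from h import *
togo(598.2,-2.8,280,-.28)
a=viewer.read_camera("scene")["image"][120:320,210:460,::-1]
cv2.imwrite("pics/crop9.png",cv2.resize(a,None,fx=2.8,fy=2.8,interpolation=2))
```

```text
t 21.5 pos [598.2  -2.8 279.1] yawY 73.97 tilt(toolz) [-2.2e-03 -5.0e-04 -1.0e+00] F [ 0.17 -0.85  0.42] gw 0.992 gf 0.0 j [ 0.27  0.31  0.02 -0.   -1.28 -2.12]
togo tool mm [-0.  -0.  -0.9] rz deg 0.01
```

View pics/crop9.png

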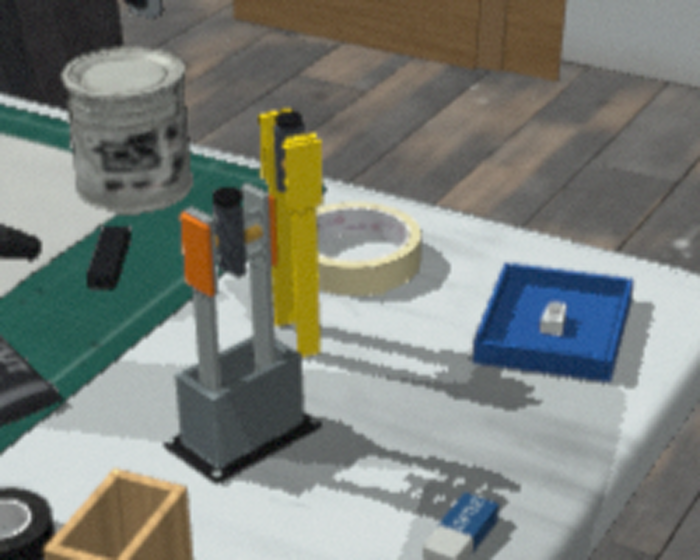

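The tongs stand upright and open in the stand (crop (230,280)), the sharpener lies in the tray (crop (553,318)), and nothing else has moved. Hand in.

```bash
python3 -c "
from workcell import workorder
print(workorder.hand_in())"
```

```text
the job is handed in; nothing more can be done
None
```

The sharpener is in the blue tray, the tongs are back upright in their stand, and the job was handed in at about 21.5 s of the 54 s allowed; the hand-in returned no verdict.

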